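# Pop open the small push-lid tin

### The arm

A 6-joint arm with a two-finger parallel gripper is mounted at the origin on the work surface. World frame = base frame: x ahead of the robot, y to its left, z up, the work surface at z = 0. Lengths are in m, angles in degrees, forces in N, time in s.
With the tool pointing down it reaches from about 0.375 to 0.9 m from the base axis. Payload 3.1 kg.
Tool frame: the origin (TCP) lies at the very end of the fingers, on their centre line; the grasp point (between the pads) lies 19 mm behind it; x points along the fingers, z is the direction in which the jaws open and shut, and the axes are right-handed (so a half turn about x gives the same grasp; the last joint's range is limited). The gripper opens to 87 mm and grips with 3 to 60 N. Pads are 19 mm wide; open, the fingers measure 117 mm over their backs; the gripper's body (75 mm by 190 mm) begins 51 mm behind the grasp point.
Start: joints at [59.559, 30.224, 82.088, -0, 67.689, -10.227], TCP at [0.216, 0.586, 0.19] pointing down, gripper open.
Joint ranges: [-176.69, 176.69], [-43.24, 126.21], [12.49, 139.97], [-82, 262], [0, 151.66], [-163.58, 163.58]. Speed limits (degrees/s): [159.86, 159.86, 180, 180, 180, 180].

### API

Orientations are given as a 3x3 rotation matrix whose columns are the frame's x, y, z axes.
In Python, from rig import bot gives the robot as it stands.
- The arm moves only by the tool send_rows, never from a script. Its arguments are lists of equal length, an entry for each row: "fingers": the opening, from 0 (shut) to 1 (fully open); "dp": the shift along the world's x, y, z in mm, a list of three; "turn": the turn, a rotation vector about the world's x, y, z in rad, a list of three. In form: {"fingers": [fingers, ...], "dp": [[tx, ty, tz], ...], "turn": [[rx, ry, rz], ...]}. A call has 1 to 10 rows; each row is the pose to reach, as a shift and turn from the pose measured when the call began; what a row does not reach only later rows make up. A row lasts 1/12 s, in which the tool goes at most 41.7 mm and 7.16 degrees, less where a joint would pass 70% of its speed; a pose out of reach is approached as far as the arm can. A call with a gripper value outside its range is refused whole. The fingers move at their own pace and stop on an object; the grip force is fixed at half the most. Time passes only in rows, so rows that repeat a pose let the fingers close. It gives the time, the measured TCP pose, the force and the opening at its end, in the units of the state.
- bot.read_state(): the state, without advancing time (a new reading comes with each control period).
- bot.capture(name): name is "scene" or "top" or "wrist"; returns a dict with "img" (480x640x3 uint8, blue, green, red), "z_map" (480x640 float32, m along the optical axis (not along the pixel's ray), 0 where there is no reading), "mtx" (3x3 intrinsics, pixels), "origin" and "orientation" of the camera in the world; the wrist camera has in their place "hand_eye" (4x4, takes a point from camera to tool coordinates, whose origin is the TCP and whose axes are the tool frame's). Camera axes: x right, y up, looking along -z (the intrinsics and any distortion apply to the point x, -y, -z); pixel columns grow to the right and rows downward; lengths in m; the calibration is good to about 2 mm. The wrist camera is an equidistant fisheye: a pixel r from the principal point sees the ray r / f radians off the axis. A picture is of the moment at which its call begins: read the wrist's pose just before it.
- bot.hand_in(): hands the job in, once; it reports no verdict.
The state is a dict: "time_s": time; "joint_positions": joint angles; "qvel": joint speeds; "tau": joint torques, N m; "position": TCP position; "tcp_rot": TCP orientation; "force": force on the tool from outside, world axes, zero at the start; "moment": the same for the moment, N m; "opening": opening from 0.0 (shut) to 1.0 (fully open).
Only numpy, scipy, OpenCV 4.12 (cv2) and the standard library are available. Lean on these libraries where they do the work, as an engineer would, in place of code of your own. Each camera call takes 0.05 s, during which the arm holds its last target.

### The job

Open the smaller of the two stainless tins: press down on the front edge of its cover until the push catch lets go and the cover springs ajar, then push the cover up and over with your fingertips until it leans right back by itself. The tin stays standing where it is, not lifted, tipped or shoved along; leave the bigger tin shut and the other things undisturbed, and finish clear of everything.

Things in the scene. Friction and masses are not known exactly. Their poses are not given: they have to be found in the camera images.
- tin: the smaller stainless tin (loose, about 0.65 kg with cover): 100 mm deep (its x), 100 mm wide (its y), 70 mm high, on the mat. Origin: centre of its underside. Its x axis points from the front (catch) edge to the rear (hinge) edge; z up. Not to be lifted, tilted or shoved. From above its cover is 104 by 109 mm (bigger tin's: 104 by 169 mm)
- tin_press (a point): where to press: top of the small tin's cover, mid-width, 16 mm in from the front edge, on a plain oblong plate 16 x 34 mm; shut, it is 82 mm above the tin's underside and 38 mm towards -x of its centre. Moves with the cover. A push of 2 to 4 N frees the catch for good 4 to 5 mm down; hard stop at 6 mm; as the finger rises the cover follows and stops ajar at about 0.5 rad
- tin_edge (a point): middle of the cover's front edge, on the level of the cover's underside; moves with the cover, 104.5 mm from the hinge axis. The cover plate is 4 mm thick and has a 10 mm skirt hanging from this edge; shut, the edge is 78 mm above the tin's underside, ajar about 50 mm higher
- tin_hinge (a point): middle of the cover's hinge axis at the tin's rear: 50 mm behind the tin's centre (+x of the tin), 78 mm above its underside; the axis runs along the tin's y
- tin_lid (a joint): angle of the small tin's cover: 0 shut and latched, down to -0.065 while pressed, about 0.5 ajar, 1.57 upright, 1.9 at its stop leaning back. Between 0.5 and upright the light (70 g) damped cover falls slowly back to ajar if let go; push it along its arc, upwards as well as back, since a level push on the edge may jam and shove the tin; past upright it leans back to the stop by itself within a second or two
- bigtin: the bigger stainless tin (loose), same depth and height, 160 mm wide, with the same push cover; origin: centre of its underside, axes as for the small tin. To be left shut and in place
- bigtin_lid (a joint): angle of the bigger tin's cover: 0 shut; must stay shut
- bottle: frosted glass bottle, 62 mm diameter, 158 mm tall, loose, origin at the centre of its underside; leave alone
- cup: yellow sippy cup with two side handles, 72 mm diameter, 118 mm over the handles, 108 mm tall, loose, origin at the centre of its underside; leave alone
- scoop: white measuring scoop, bowl 44 mm diameter and 32 mm tall, with a handle reaching 79 mm from the bowl's centre, loose, origin at the centre of the bowl's underside; leave alone
Things that resemble listed ones, but are neither listed nor needed, are in the scene too. Leave any pink or red look-alike of the tin alone.

How it is judged (in metres and radians):
On the way, in this order (a step that is already met when the one before it is completed fails the run):
1. the small tin's cover is pressed down by the fingers (value of joint tin_lid below -0.02 rad and contact force between the fingers and tin above 0.5 N), for 0.02 s.
2. the catch has let go and the cover stands ajar by its spring, untouched (value of joint tin_lid between 0.35 and 0.7 rad and contact force between each of the arm, the fingers and tin below 0.1 N), for 0.2 s.
3. the cover is pushed over past upright (value of joint tin_lid above 1.62 rad), for 0.1 s.
At the end, for the whole second after the job is handed in: the small tin's cover leans back past upright (over 1.75 rad) at rest, the tin upright (within 0.06 rad) and within 30 mm of where it stood, the bigger tin still shut, and it and the other things within 30 mm of where they stood (value of joint tin_lid above 1.75 rad and value of joint bigtin_lid below 0.06 rad and angle between tin's own z axis and vertical below 0.06 rad and distance of each of tin, bigtin, bottle, cup, scoop from where it was at the start of the episode below 0.03 m and linear speed of tin below 0.02 m/s); the robot touches nothing.
It fails at once if the small tin is lifted (height (world z) of tin above 0.022 m).
It fails at once if the small tin is tipped (angle between tin's own z axis and vertical above 0.15 rad).
It fails at once if the small tin is shoved along (distance of tin from where it was at the start of the episode above 0.03 m).
It fails at once if the bigger tin is opened (value of joint bigtin_lid above 0.1 rad).
It fails at once if a bystander is shoved, lifted or knocked over (distance of any of bigtin, bottle, cup, scoop from where it was at the start of the episode above 0.03 m or angle between any of bottle, cup's own z axis and vertical above 0.3 rad).
It also fails if it takes over 48 s, if anything falls off the work surface, if the arm or the gripper's body presses on something with over 40 N, if the wrist force passes 120 N, or if a joint passes its speed limit or range.

## Working session

There is one attempt and no reset: what is moved stays moved. The work goes in short steps, Python scripts to look and compute and a tool call to move; the robot and the scene stay as the last step left them, time stands still between calls to the robot, and variables do not carry over. Pictures are saved under pics/ and viewed, and the job is handed in when it is done.

Besides the shell and the picture viewer there is one more tool, called after "Request:" as name(argument=value, ...) on one line, values as JSON. send_rows: Moves the arm, as the interface text tells. Its arguments: {"type":"object","properties":{"fingers":{"type":"array","items":{"type":"number"}},"dp":{"type":"array","items":{"type":"array","items":{"type":"number"}}},"turn":{"type":"array","items":{"type":"array","items":{"type":"number"}}}},"required":["fingers","dp","turn"]}

```bash
ls; mkdir -p pics; python3 - <<'E'
from rig import bot
import cv2,numpy as np,pickle
s=bot.read_state();print(s)
for n in("scene","top"):
    c=bot.capture(n);cv2.imwrite(f"pics/{n}0.png",c["img"]);pickle.dump(c,open(f"{n}0.pkl","wb"));print(n,c["mtx"],c["origin"],c["orientation"],[k for k in c])
E
```

```text
pics
{'time_s': 0.0, 'joint_positions': array([ 5.95592500e+01,  3.02790673e+01,  8.21516264e+01, -6.21077770e-04,
        6.76897934e+01, -1.02275966e+01]), 'qvel': array([ 0.07173346,  0.05342089,  0.00485223, -0.12208891,  0.00925963,
       -0.01419337]), 'tau': array([-3.12211869e-04, -4.40043640e+01, -1.76595908e+01,  6.34004991e-02,
        5.80443267e-02, -1.49971606e-04]), 'position': array([0.21553375, 0.5858512 , 0.18869704]), 'tcp_rot': array([[-1.05677905e-03, -9.38414961e-01,  3.45508675e-01],
       [-1.81809834e-03,  3.45510100e-01,  9.38413270e-01],
       [-9.99997789e-01,  3.63526731e-04, -2.07125852e-03]]), 'force': array([-0.49619346, -0.501207  ,  0.22258492]), 'moment': array([-0.00738172, -0.04095467, -0.02679505]), 'opening': 0.9959950016197641}
scene [[564.94136998   0.         322.09450177]
 [  0.         564.94136998 240.8862352 ]
 [  0.           0.           1.        ]] [0.94863642 0.90827604 1.0516703 ] [[-0.86070502 -0.36067377  0.3593067 ]
 [ 0.50888616 -0.63014743  0.58647174]
 [ 0.01489122  0.68762537  0.72591294]] ['img', 'z_map', 'mtx', 'origin', 'orientation']
top [[565.12894103   0.         315.04290641]
 [  0.         565.12894103 237.17261237]
 [  0.           0.           1.        ]] [0.25298338 0.16412086 1.38998024] [[ 0.02659719  0.98503293 -0.17030186]
 [-0.99929512  0.03071411  0.02158501]
 [ 0.02649262  0.16960771  0.9851555 ]] ['img', 'z_map', 'mtx', 'origin', 'orientation']
```

View pics/scene0.png

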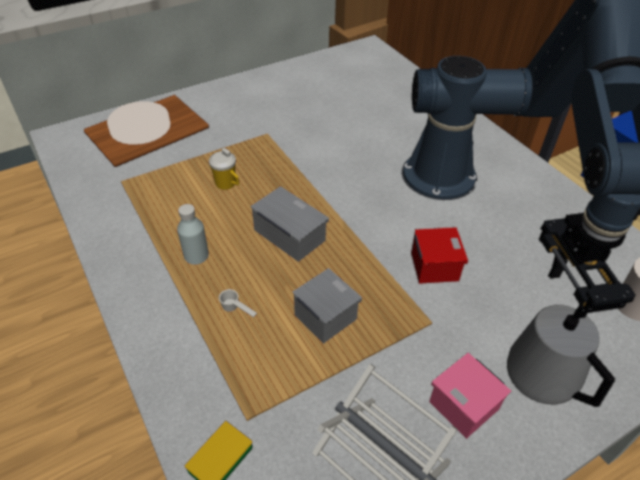

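View pics/top0.png

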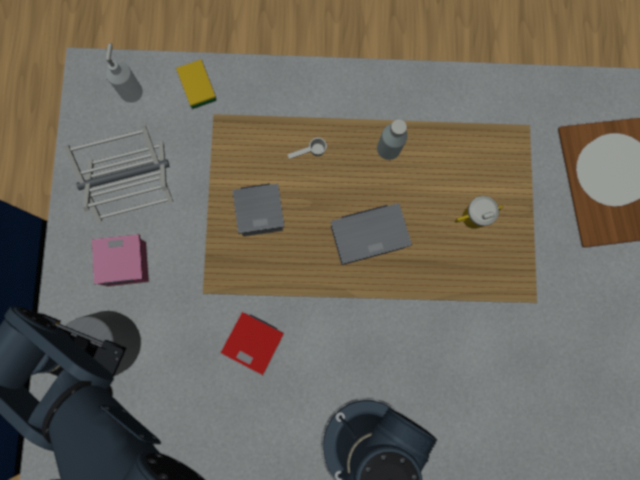

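Candidates: grey square tin at top (259,209), scene (328,303); big grey tin at top (371,234); red at (253,343); pink at (119,259). The grey square one is the small tin, and its press plate faces the robot at about (260,223). Next I'll measure it and check a crop.

```bash
cat > h.py <<'E'
import numpy as np,cv2
def cloud(c):
    K=c["mtx"];z=c["z_map"];v,u=np.mgrid[0:480,0:640]
    P=np.stack([(u-K[0,2])/K[0,0]*z,-(v-K[1,2])/K[1,1]*z,-z],-1)
    W=P@np.array(c["orientation"]).T+c["origin"];W[z==0]=np.nan
    return W
E
python3 - <<'E'
import pickle,cv2,numpy as np
from h import *
for n,box in(("top",(225,175,295,245)),("scene",(285,260,370,345))):
    c=pickle.load(open(f"{n}0.pkl","rb"));W=cloud(c)
    x0,y0,x1,y1=box
    m=np.zeros((480,640),bool);m[y0:y1,x0:x1]=1
    zz=W[...,2]
    print(n,"zhist",np.histogram(zz[m&np.isfinite(zz)],bins=np.arange(-.02,.13,.01)))
    m2=m&(zz>.075)&(zz<.12)
    pts=W[m2];print(len(pts),np.median(pts[:,2]),pts.min(0),pts.max(0))
    r=cv2.minAreaRect((pts[:,:2]*1000).astype(np.float32));print(r)
    im=c["img"][y0:y1,x0:x1];cv2.imwrite(f"pics/crop_{n}.png",cv2.resize(im,None,fx=7,fy=7,interpolation=cv2.INTER_CUBIC)[:600,:800])
# plate, others
c=pickle.load(open("top0.pkl","rb"));W=cloud(c)
for p in((260,223),(259,205),(371,234),(253,343),(119,259),(318,147),(398,128),(483,212),(90,330),(105,345),(290,155),(282,282)):print(p,W[p[1],p[0]].round(3))
E
```

```text
top zhist (array([   0,    7, 1977,  694,   33,   34,   31,    7,    0,   18, 1013,
       1068,    0,    0]), array([-0.02, -0.01,  0.  ,  0.01,  0.02,  0.03,  0.04,  0.05,  0.06,
        0.07,  0.08,  0.09,  0.1 ,  0.11,  0.12]))
2099 0.09005090719001041 [0.4827164  0.20909129 0.07547812] [0.60383802 0.33226124 0.09872164]
((545.1997680664062, 271.3045654296875), (109.60325622558594, 108.98690032958984), 10.152437210083008)
scene zhist (array([   0,    0, 2438, 1685,  162,  162,  165,  169,  161,  117,  604,
       1525,    0,    0]), array([-0.02, -0.01,  0.  ,  0.01,  0.02,  0.03,  0.04,  0.05,  0.06,
        0.07,  0.08,  0.09,  0.1 ,  0.11,  0.12]))
2195 0.09109075265598132 [0.48324381 0.20998412 0.07501152] [0.60539892 0.3351574  0.09867556]
((545.9365844726562, 273.1568908691406), (111.06371307373047, 112.54548645019531), 10.039523124694824)
(260, 223) [0.507 0.265 0.089]
(259, 205) [0.55  0.269 0.092]
(371, 234) [0.49  0.004 0.086]
(253, 343) [0.231 0.27  0.082]
(119, 259) [0.414 0.587 0.082]
(318, 147) [0.725 0.133 0.008]
(398, 128) [ 0.723 -0.045  0.167]
(483, 212) [ 0.55  -0.26   0.094]
(90, 330) [0.25  0.608 0.168]
(105, 345) [0.224 0.524 0.315]
(290, 155) [0.692 0.202 0.038]
(282, 282) [0.378 0.212 0.005]
```

View pics/crop_top.png

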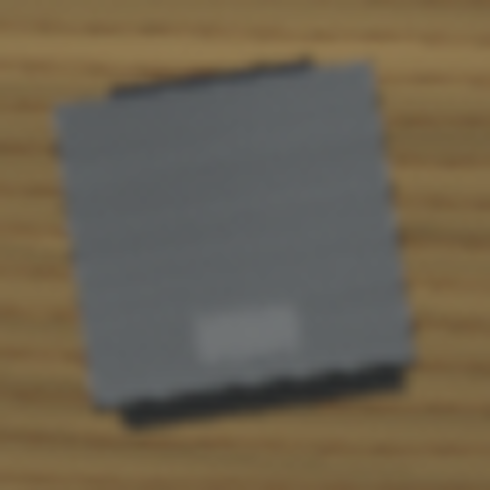

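View pics/crop_scene.png

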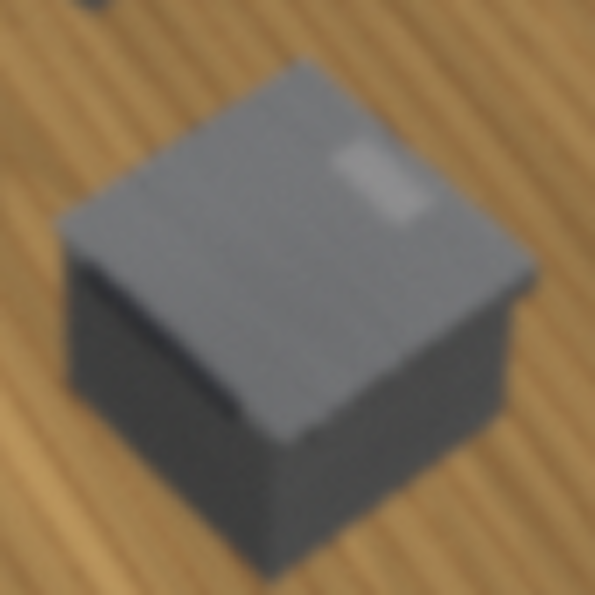

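The crops show the press plate at the robot-side edge of the grey square tin, at (245,335) in the top crop. The dark rear rim is on the far side. Tin yaw is about +10°, cover centre about (0.545, 0.272), cover top z about 0.090, and the press point about (0.510, 0.266). I'll lift clear of the kettle first, close the fingers, then go above the plate.

Request:
send_rows(fingers=[0.5,0,0,0,0,0,0,0,0,0], dp=[[0,0,40],[0,0,70],[20,-25,75],[50,-55,75],[80,-85,75],[110,-120,75],[140,-150,75],[170,-180,70],[200,-215,60],[230,-250,50]], turn=[[0,0,0],[0,0,0],[0,0,0.1],[0,0,0.2],[0,0,0.3],[0,0,0.4],[0,0,0.5],[0,0,0.527],[0,0,0.527],[0,0,0.527]])

```text
time_s: 0.93
position: [0.4348, 0.3481, 0.2425]
tcp_rot: [[0.001, -0.985, -0.173], [-0.002, -0.173, 0.985], [-1.0, -0.0, -0.002]]
force: [0.7, 0.6, -0.4]
opening: 0.323
```

Request:
send_rows(fingers=[0,0,0,0,0,0,0,0], dp=[[25,-28,-20],[50,-55,-40],[75,-82,-60],[75,-82,-80],[75,-82,-100],[75,-82,-120],[75,-82,-130],[75,-82,-130]], turn=[[0,0,0],[0,0,0],[0,0,0],[0,0,0],[0,0,0],[0,0,0],[0,0,0],[0,0,0]])

```text
time_s: 1.6
position: [0.5077, 0.2654, 0.1099]
tcp_rot: [[-0.005, -0.985, -0.173], [-0.003, -0.173, 0.985], [-1.0, 0.006, -0.002]]
force: [-0.1, 0.7, -0.7]
opening: 0.006
```

```bash
python3 - <<'E'
from rig import bot
import cv2
s=bot.read_state();print(s["time_s"],s["position"],s["force"],s["opening"],s["joint_positions"])
for n,b in(("scene",(250,200,450,350)),("top",(180,130,340,250)),("wrist",None)):
    i=bot.capture(n)["img"]
    if b: i=cv2.resize(i[b[1]:b[3],b[0]:b[2]],None,fx=4,fy=4)
    cv2.imwrite(f"pics/{n}1.png",i)
E
```

```text
1.6 [0.50765875 0.2653567  0.10985204] [-0.11252022  0.73847527 -0.73523055] 0.006085745351577775 [ 16.48228723  32.34540212  93.70352487  -0.12091215  54.29971851
 -83.42281415]
```

View pics/scene1.png

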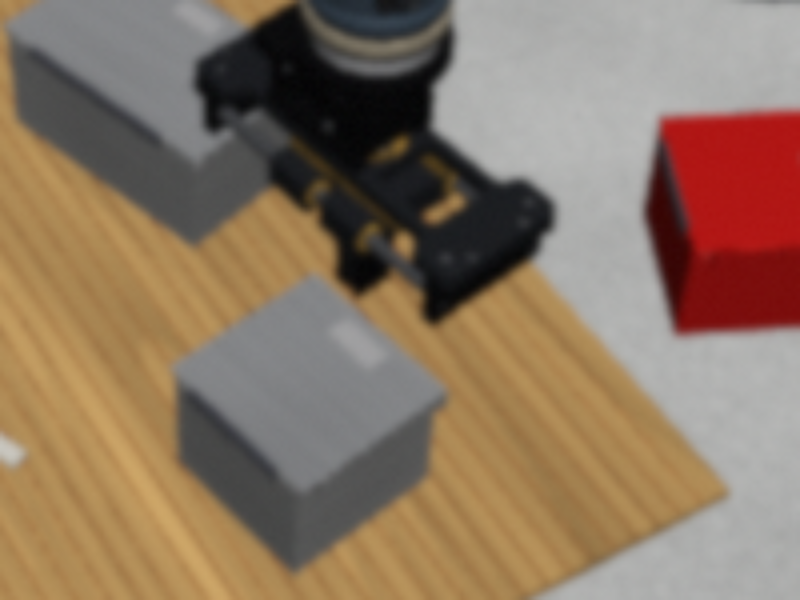

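View pics/wrist1.png

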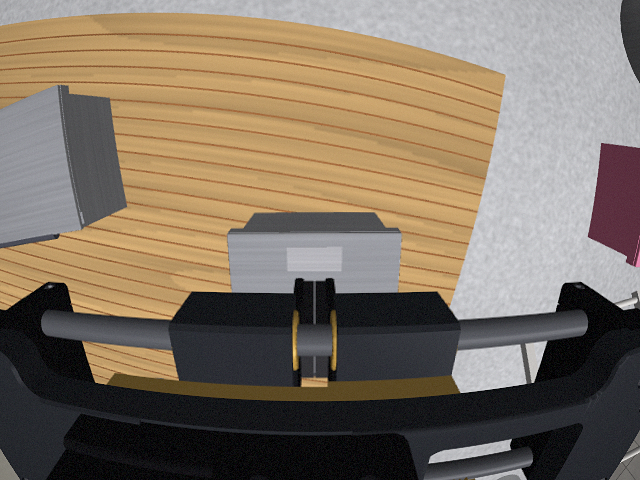

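```bash
python3 - <<'E'
import pickle,cv2,numpy as np
from rig import bot
from h import *
s=bot.read_state();R=s["tcp_rot"];p=s["position"]
w=bot.capture("wrist");T=np.array(w["hand_eye"]);K=w["mtx"]
print(T.round(3),K)
def back(u,v,z):
    x=(u-K[0,2])/K[0,0];y=(v-K[1,2])/K[1,1];r=np.hypot(x,y)
    d=np.array([x/r*np.sin(r),-y/r*np.sin(r),-np.cos(r)])
    d=R@(T[:3,:3]@d);o=R@T[:3,3]+p
    return o+d*(z-o[2])/d[2]
for q in((287,248),(341,248),(341,272),(287,272),(314,260),(228,231),(400,231)):print(q,back(*q,.0905).round(4))
for n in("scene","top"):
    c=bot.capture(n);K2=c["mtx"];q=np.array(c["orientation"]).T@(p-c["origin"])
    print(n,K2[0,0]*q[0]/-q[2]+K2[0,2],-K2[1,1]*q[1]/-q[2]+K2[1,2])
    if n=="scene":
        W=cloud(c);pl=[(334,277),(338,281),(340,285),(344,288)];print([W[v,u].round(4) for u,v in pl])
print(bot.read_state()["force"])
E
```

```text
[[-0.     0.284 -0.959 -0.195]
 [-0.001  0.959  0.284  0.079]
 [ 1.     0.001 -0.    -0.   ]
 [ 0.     0.     0.     1.   ]] [[371.64829954   0.         314.10912118]
 [  0.         371.64829954 239.40464249]
 [  0.           0.           1.        ]]
(287, 248) [0.5051 0.2483 0.0905]
(341, 248) [0.4993 0.2811 0.0905]
(341, 272) [0.5149 0.2842 0.0905]
(287, 272) [0.5208 0.2507 0.0905]
(314, 260) [0.5099 0.266  0.0905]
(228, 231) [0.5006 0.2104 0.0905]
(400, 231) [0.4822 0.3151 0.0905]
scene 339.1341889554875 279.3985347518104
[array([0.5068, 0.2406, 0.0922]), array([0.5049, 0.2545, 0.0918]), array([0.5066, 0.2656, 0.0909]), array([0.5045, 0.2785, 0.093 ])]
top 258.7586925759959 219.66713804245273
[ 0.39515646  0.3255852  -0.01647091]
```

Request:
send_rows(fingers=[0,0,0,0,0,0], dp=[[2,0,-5],[2,0,-10],[2,0,-14],[2,0,-17],[2,0,-19],[2,0,-20]], turn=[[0,0,0],[0,0,0],[0,0,0],[0,0,0],[0,0,0],[0,0,0]])

```text
time_s: 2.4
position: [0.5123, 0.2666, 0.0933]
tcp_rot: [[0.002, -0.985, -0.174], [-0.001, -0.174, 0.985], [-1.0, -0.002, -0.001]]
force: [0.1, 0.2, 0.0]
opening: 0.009
```

Request:
send_rows(fingers=[0,0,0,0,0,0], dp=[[-2,0,-2],[-2,0,-4],[-2,0,-5],[-2,0,-6],[-2,0,-7],[-2,0,-7]], turn=[[0,0,0],[0,0,0],[0,0,0],[0,0,0],[0,0,0],[0,0,0]])

```text
time_s: 2.9
position: [0.5103, 0.2666, 0.0862]
tcp_rot: [[0.002, -0.985, -0.174], [-0.001, -0.174, 0.985], [-1.0, -0.002, -0.002]]
force: [-1.3, -0.1, 0.7]
opening: 0.006
```

Request:
send_rows(fingers=[0,0,0], dp=[[0,0,-1],[0,0,-2],[0,0,-2]], turn=[[0,0,0],[0,0,0],[0,0,0]])

```text
time_s: 3.15
position: [0.5102, 0.2665, 0.084]
tcp_rot: [[0.002, -0.985, -0.174], [-0.001, -0.174, 0.985], [-1.0, -0.002, -0.002]]
force: [-0.2, -1.0, 0.6]
opening: 0.009
```

Request:
send_rows(fingers=[0,0,0], dp=[[0,0,-1],[0,0,-2],[0,0,-2]], turn=[[0,0,0],[0,0,0],[0,0,0]])

```text
time_s: 3.4
position: [0.51, 0.2665, 0.0818]
tcp_rot: [[0.001, -0.985, -0.174], [-0.001, -0.174, 0.985], [-1.0, -0.001, -0.002]]
force: [-1.5, 0.6, 0.1]
opening: 0.006
```

```bash
python3 - <<'E'
from rig import bot
import cv2
print(bot.read_state()["force"])
for n,b in(("scene",(280,220,400,310)),("wrist",(210,190,410,340))):
    i=bot.capture(n)["img"];print(bot.read_state()["force"])
    i=cv2.resize(i[b[1]:b[3],b[0]:b[2]],None,fx=4,fy=4)
    cv2.imwrite(f"pics/{n}2.png",i)
E
```

```text
[-1.54838779  0.55921343  0.13008693]
[ 0.16713318 -0.01646001  0.88262494]
[ 0.62457295 -0.07637917 -0.38228419]
```

View pics/scene2.png

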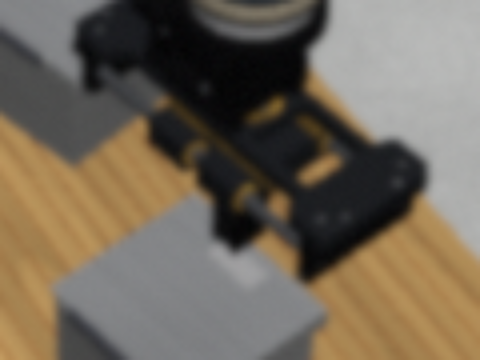

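View pics/wrist2.png

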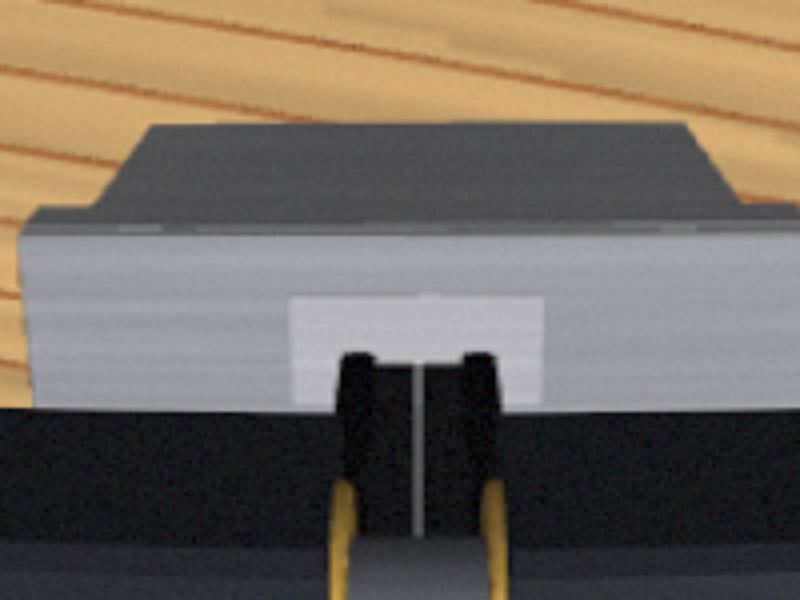

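Request:
send_rows(fingers=[0,0,0], dp=[[0,0,-1],[0,0,-2],[0,0,-2]], turn=[[0,0,0],[0,0,0],[0,0,0]])

```text
time_s: 3.75
position: [0.51, 0.2664, 0.0797]
tcp_rot: [[0.001, -0.985, -0.174], [-0.001, -0.174, 0.985], [-1.0, -0.001, -0.002]]
force: [0.1, 0.1, -0.4]
opening: 0.009
```

Request:
send_rows(fingers=[0,0,0], dp=[[0,0,-1],[0,0,-2],[0,0,-2]], turn=[[0,0,0],[0,0,0],[0,0,0]])

```text
time_s: 4.0
position: [0.5098, 0.2664, 0.0775]
tcp_rot: [[0.001, -0.985, -0.174], [-0.002, -0.174, 0.985], [-1.0, -0.001, -0.002]]
force: [0.6, 0.0, 0.8]
opening: 0.007
```

```bash
cat > look.py <<'E'
from rig import bot
import cv2,sys
k=sys.argv[1];print(bot.read_state()["force"].round(2))
o=[]
for n,b in(("scene",(280,220,400,310)),("wrist",(210,190,410,340))):
    i=bot.capture(n)["img"]
    o.append(cv2.resize(i[b[1]:b[3],b[0]:b[2]],(400,300),interpolation=cv2.INTER_CUBIC))
cv2.imwrite(f"pics/l{k}.png",cv2.hconcat(o))
print(bot.read_state()["force"].round(2))
E
python3 look.py 3; python3 -c "
import pickle;from h import *
for n in('top','scene'):
    W=cloud(pickle.load(open(n+'0.pkl','rb')))
    for p in (((230,250),(300,230),(300,200),(260,270)) if n=='top' else ((380,300),(290,340),(270,250))):
        a=W[p[1]-4:p[1]+5,p[0]-4:p[0]+5].reshape(-1,3);print(n,p,np.nanmedian(a,0).round(4))
"
```

```text
[0.57 0.04 0.84]
[-0.81 -0.58  1.04]
top (230, 250) [0.4533 0.3426 0.0082]
top (300, 230) [0.509  0.1717 0.0085]
top (300, 200) [0.5856 0.1741 0.0077]
top (260, 270) [0.406  0.2666 0.0086]
scene (380, 300) [0.4125 0.2958 0.0097]
scene (290, 340) [0.6446 0.2876 0.0095]
scene (270, 250) [0.5621 0.0293 0.0103]
```

View pics/l3.png

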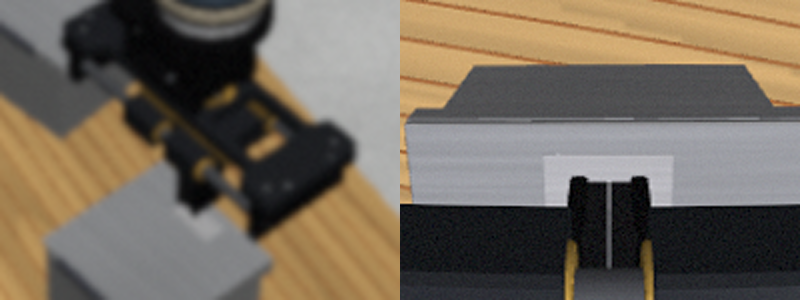

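```bash
python3 - <<'E'
import cv2,numpy as np
from rig import bot
s=bot.read_state();R=s["tcp_rot"];p=s["position"]
w=bot.capture("wrist");T=np.array(w["hand_eye"]);K=w["mtx"];z=w["z_map"]
def pt(u,v):
    x=(u-K[0,2])/K[0,0];y=(v-K[1,2])/K[1,1];r=np.hypot(x,y)+1e-9
    d=np.array([x/r*np.sin(r),-y/r*np.sin(r),-np.cos(r)])
    c=d*z[v,u]/np.cos(r);t=T[:3,:3]@c+T[:3,3];return t.round(4),(R@t+p).round(4)
def proj(t):
    c=np.linalg.inv(T)@np.r_[t,1];r=np.arctan2(np.hypot(c[0],c[1]),-c[2]);q=np.hypot(c[0],c[1])+1e-9
    return K[0,2]+K[0,0]*r*c[0]/q,K[1,2]-K[1,1]*r*c[1]/q
print("tcp px",proj(np.zeros(3)),proj([0,.0095,0]))
for q in((314,272),(314,260),(250,260),(380,260),(300,280),(300,290),(328,290),(300,300),(314,150)):print(q,*pt(*q))
E
```

```text
tcp px (np.float64(314.8259215240649), np.float64(274.81756122727114)) (np.float64(314.8245610999667), np.float64(258.9813265758213))
(314, 272) [-0.0136  0.0071 -0.0005] [0.503  0.2648 0.0912]
(314, 260) [-0.0121  0.0132 -0.0005] [0.497  0.2637 0.0897]
(250, 260) [-0.0121  0.0131 -0.0342] [0.5029 0.2305 0.0898]
(380, 260) [-0.0119  0.013   0.0344] [0.4911 0.2981 0.0895]
(300, 280) [-0.0362  0.012  -0.0069] [0.4993 0.2576 0.1138]
(300, 290) [-0.0476  0.0121 -0.0065] [0.4991 0.258  0.1252]
(328, 290) [-0.0461  0.0114  0.0057] [0.4977 0.2701 0.1237]
(300, 300) [-0.0569  0.0117 -0.0062] [0.4994 0.2584 0.1345]
(314, 150) [ 0.07    0.066  -0.0004] [0.4451 0.2545 0.0076]
```

The cover reads 12 mm behind the nominal TCP, so the shut fingertips don't reach the nominal TCP. The real tips are close to touching now. I'll continue in small steps and watch the force.

Request:
send_rows(fingers=[0,0,0], dp=[[0,0,-1],[0,0,-2],[0,0,-2]], turn=[[0,0,0],[0,0,0],[0,0,0]])

```text
time_s: 4.4
position: [0.5099, 0.2664, 0.0755]
tcp_rot: [[0.001, -0.985, -0.174], [-0.001, -0.174, 0.985], [-1.0, -0.001, -0.002]]
force: [0.6, 0.2, -0.2]
opening: 0.001
```

Request:
send_rows(fingers=[0,0,0], dp=[[0,0,-1],[0,0,-2],[0,0,-2]], turn=[[0,0,0],[0,0,0],[0,0,0]])

```text
time_s: 4.65
position: [0.5097, 0.2663, 0.0732]
tcp_rot: [[0.001, -0.985, -0.174], [-0.002, -0.174, 0.985], [-1.0, -0.0, -0.002]]
force: [0.4, 0.2, -0.1]
opening: 0.008
```

```bash
cat > wp.py <<'E'
import numpy as np
from rig import bot
s=bot.read_state();R=s["tcp_rot"];p=s["position"]
w=bot.capture("wrist");T=np.array(w["hand_eye"]);K=w["mtx"];z=w["z_map"]
def pt(u,v):
    x=(u-K[0,2])/K[0,0];y=(v-K[1,2])/K[1,1];r=np.hypot(x,y)+1e-9
    d=np.array([x/r*np.sin(r),-y/r*np.sin(r),-np.cos(r)])
    c=d*z[v,u]/np.cos(r);t=T[:3,:3]@c+T[:3,3];return t.round(4),(R@t+p).round(4)
E
python3 - <<'E'
from wp import *
print(p,s["force"].round(2),bot.read_state()["force"].round(2))
for q in((314,260),(250,260),(380,260),(303,272),(303,274),(303,276),(303,278),(303,280),(325,276),(325,278)):print(q,*pt(*q))
E
```

```text
[0.5096663  0.26632528 0.07324416] [ 0.38  0.23 -0.13] [-0.52 -0.19 -0.6 ]
(314, 260) [-0.0174  0.0151 -0.0005] [0.4948 0.2633 0.0907]
(250, 260) [-0.0172  0.015  -0.0333] [0.5007 0.231  0.0904]
(380, 260) [-0.0181  0.0152  0.0332] [0.4889 0.2964 0.0912]
(303, 272) [-0.0176  0.0087 -0.0061] [0.5022 0.2588 0.0908]
(303, 274) [-0.0172  0.0074 -0.0061] [0.5034 0.259  0.0905]
(303, 276) [-0.0163  0.0059 -0.0062] [0.5049 0.2593 0.0896]
(303, 278) [-0.0168  0.005  -0.0062] [0.5058 0.2594 0.0901]
(303, 280) [-0.0168  0.0039 -0.0062] [0.5069 0.2596 0.09  ]
(325, 276) [-0.017   0.0062  0.0052] [0.5027 0.2704 0.0902]
(325, 278) [-0.0176  0.0053  0.0052] [0.5035 0.2706 0.0908]
```

```bash
python3 - <<'E'
from wp import *
for u in(303,310,326):
    for v in range(270,292,2):print((u,v),*pt(u,v))
E
python3 look.py 4
```

```text
(303, 270) [-0.0168  0.0094 -0.0061] [0.5015 0.2588 0.0901]
(303, 272) [-0.0164  0.0082 -0.0061] [0.5027 0.259  0.0898]
(303, 274) [-0.0168  0.0073 -0.0061] [0.5036 0.2591 0.0902]
(303, 276) [-0.0162  0.0059 -0.0062] [0.505  0.2593 0.0895]
(303, 278) [-0.0167  0.005  -0.0062] [0.5059 0.2595 0.0901]
(303, 280) [-0.0165  0.0038 -0.0062] [0.5071 0.2597 0.0899]
(303, 282) [-0.0347  0.0104 -0.0056] [0.5005 0.2591 0.108 ]
(303, 284) [-0.0373  0.0105 -0.0055] [0.5003 0.2592 0.1106]
(303, 286) [-0.0388  0.0101 -0.0055] [0.5007 0.2593 0.1122]
(303, 288) [-0.0413  0.0103 -0.0054] [0.5005 0.2593 0.1147]
(303, 290) [-0.0436  0.0103 -0.0054] [0.5005 0.2594 0.117 ]
(310, 270) [-0.0184  0.0101 -0.0025] [0.5002 0.2622 0.0917]
(310, 272) [-0.0169  0.0084 -0.0025] [0.5019 0.2625 0.0902]
(310, 274) [-0.018   0.0077 -0.0025] [0.5025 0.2626 0.0913]
(310, 276) [-0.0164  0.006  -0.0025] [0.5043 0.2629 0.0897]
(310, 278) [-0.0177  0.0054 -0.0025] [0.5048 0.263  0.0911]
(310, 280) [-0.0185  0.0046 -0.0025] [0.5056 0.2631 0.0918]
(310, 282) [-0.0343  0.0102 -0.0023] [0.5001 0.2624 0.1076]
(310, 284) [-0.038  
[... 219 characters left out ...]

(326, 270) [-0.0171  0.0096  0.0057] [0.4993 0.2704 0.0905]
(326, 272) [-0.0168  0.0084  0.0057] [0.5005 0.2706 0.0902]
(326, 274) [-0.018   0.0077  0.0057] [0.5011 0.2707 0.0914]
(326, 276) [-0.0177  0.0065  0.0057] [0.5023 0.2709 0.0911]
(326, 278) [-0.0174  0.0052  0.0057] [0.5035 0.2711 0.0908]
(326, 280) [-0.0355  0.0117  0.0051] [0.4973 0.2694 0.1088]
(326, 282) [-0.0387  0.0121  0.005 ] [0.4969 0.2693 0.112 ]
(326, 284) [-0.0406  0.0119  0.005 ] [0.4971 0.2693 0.114 ]
(326, 286) [-0.0427  0.0118  0.0049] [0.4972 0.2692 0.116 ]
(326, 288) [-0.044   0.0114  0.0049] [0.4976 0.2693 0.1174]
(326, 290) [-0.0462  0.0114  0.0048] [0.4976 0.2692 0.1195]
[-0.35  0.27 -0.05]
[-0.26  0.2  -0.27]
```

View pics/l4.png

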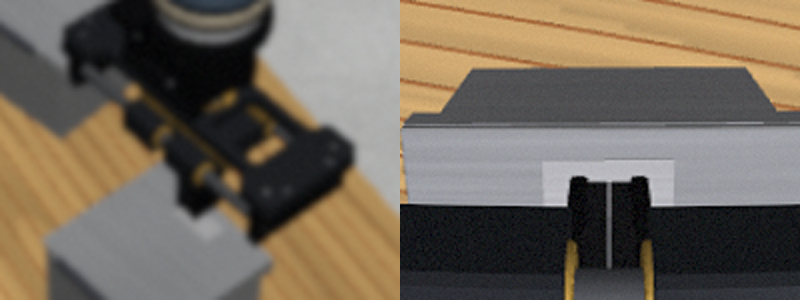

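The wrist depth puts the shut fingertips about 33 mm behind the nominal TCP, so they are still about 16 mm above the cover. I'll keep going down gently.

Request:
send_rows(fingers=[0,0,0,0,0,0], dp=[[0,0,-2],[0,0,-4],[0,0,-6],[0,0,-8],[0,0,-10],[0,0,-10]], turn=[[0,0,0],[0,0,0],[0,0,0],[0,0,0],[0,0,0],[0,0,0]])

```text
time_s: 5.35
position: [0.5095, 0.2663, 0.063]
tcp_rot: [[0.0, -0.985, -0.174], [-0.002, -0.174, 0.985], [-1.0, 0.0, -0.002]]
force: [-0.7, -0.1, -0.4]
opening: 0.004
```

```bash
python3 - <<'E'
from wp import *
print(p,s["force"].round(2),bot.read_state()["force"].round(2))
for u in(250,303,380):
    for v in range(262,300,4):print((u,v),*pt(u,v))
E
python3 look.py 5
```

```text
[0.50951303 0.26629722 0.0629637 ] [-0.7  -0.15 -0.44] [ 0.28  0.18 -0.48]
(250, 262) [-0.0277  0.0177 -0.0314] [0.4975 0.2324 0.0907]
(250, 266) [-0.0271  0.0154 -0.0316] [0.4998 0.2325 0.0901]
(250, 270) [-0.0268  0.0132 -0.0318] [0.502  0.2327 0.0898]
(250, 274) [-0.0267  0.0111 -0.0319] [0.5042 0.233  0.0897]
(250, 278) [-0.0268  0.009  -0.0321] [0.5063 0.2332 0.0898]
(250, 282) [-0.0279  0.0073 -0.032 ] [0.5079 0.2336 0.091 ]
(250, 286) [-0.0269  0.0047 -0.0323] [0.5105 0.2337 0.0899]
(250, 290) [-0.028   0.003  -0.0322] [0.5122 0.2341 0.091 ]
(250, 294) [-0.1096  0.0389 -0.0168] [0.4742 0.2432 0.1726]
(250, 298) [-0.1105  0.0382 -0.0167] [0.4748 0.2435 0.1735]
(303, 262) [-0.0271  0.0176 -0.0057] [0.4932 0.2576 0.0901]
(303, 266) [-0.0268  0.0154 -0.0058] [0.4954 0.258  0.0897]
(303, 270) [-0.0264  0.0132 -0.0058] [0.4975 0.2583 0.0894]
(303, 274) [-0.0267  0.0112 -0.0058] [0.4995 0.2587 0.0897]
(303, 278) [-0.0271  0.0093 -0.0058] [0.5014 0.259  0.0901]
(303, 282) [-0.0343  0.0102 -0.0056] [0.5004 0.2591 0.0973]
(303, 286) [-0.039   0.0102 -0.0055] [0.5004 0.2592 0.1019]
(303, 290) [-0.0434  0.0102 -0.0054] [0.5004 0.2593 0.1064]
(303, 294) [-0.0502  0.0114 -0.0052] [0.4992 0.2593 0.1132]
(303, 298) [-0.0517  0.0102 -0.0051] [0.5004 0.2596 0.1147]
(380, 262) [-0.0269  0.0173  0.0316] [0.4869 0.2945 0.0898]
(380, 266) [-0.0264  0.0151  0.0318] [0.4891 0.2951 0.0893]
(380, 270) [-0.0271  0.0133  0.0318] [0.4909 0.2954 0.0901]
(380, 274) [-0.0281  0.0116  0.0318] [0.4926 0.2956 0.091 ]
(380, 278) [-0.0266  0.0088  0.0322] [0.4952 0.2965 0.0895]
(380, 282) [-0.0273  0.007   0.0322] [0.4971 0.2968 0.0902]
(380, 286) [-0.0269  0.0046  0.0324] [0.4993 0.2974 0.0898]
(380, 290) [-0.0278  0.0028  0.0324] [0.5011 0.2977 0.0907]
(380, 294) [-0.1089  0.0385  0.0165] [0.4687 0.2761 0.1718]
(380, 298) [-0.1112  0.0385  0.0161] [0.4688 0.2757 0.1742]
[ 0.28  0.18 -0.48]
[-0.2  -0.3  -0.34]
```

View pics/l5.png

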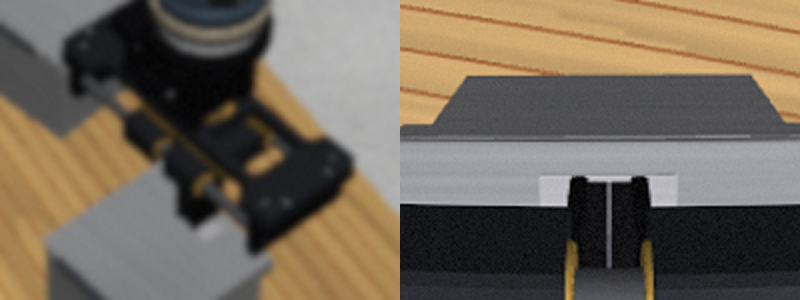

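Request:
send_rows(fingers=[0,0,0,0], dp=[[0,0,-2],[0,0,-4],[0,0,-5],[0,0,-5]], turn=[[0,0,0],[0,0,0],[0,0,0],[0,0,0]])

```text
time_s: 5.83
position: [0.5096, 0.2663, 0.0581]
tcp_rot: [[0.0, -0.985, -0.174], [-0.002, -0.174, 0.985], [-1.0, 0.0, -0.002]]
force: [0.2, 0.3, -0.2]
opening: 0.003
```

Request:
send_rows(fingers=[0,0,0,0], dp=[[0,0,-1],[0,0,-2],[0,0,-2],[0,0,-2]], turn=[[0,0,0],[0,0,0],[0,0,0],[0,0,0]])

```text
time_s: 6.17
position: [0.5097, 0.2664, 0.0563]
tcp_rot: [[0.001, -0.985, -0.174], [-0.002, -0.174, 0.985], [-1.0, -0.0, -0.002]]
force: [-0.6, -0.9, 1.0]
opening: 0.007
```

Request:
send_rows(fingers=[0,0,0,0], dp=[[0,0,-1],[0,0,-2],[0,0,-2],[0,0,-2]], turn=[[0,0,0],[0,0,0],[0,0,0],[0,0,0]])

```text
time_s: 6.5
position: [0.5097, 0.2664, 0.0544]
tcp_rot: [[0.001, -0.985, -0.174], [-0.002, -0.174, 0.985], [-1.0, -0.0, -0.002]]
force: [-0.8, -0.4, 4.7]
opening: 0.005
```

Contact: the vertical force is now 4.7 N. I'll go a little further to free the catch.

Request:
send_rows(fingers=[0,0,0], dp=[[0,0,-1],[0,0,-2],[0,0,-2]], turn=[[0,0,0],[0,0,0],[0,0,0]])

```text
time_s: 6.75
position: [0.5097, 0.2664, 0.0523]
tcp_rot: [[0.001, -0.985, -0.174], [-0.002, -0.174, 0.985], [-1.0, -0.0, -0.002]]
force: [-0.4, -0.4, 3.9]
opening: 0.003
```

Request:
send_rows(fingers=[0,0,0], dp=[[0,0,-1],[0,0,-2],[0,0,-2]], turn=[[0,0,0],[0,0,0],[0,0,0]])

```text
time_s: 7.0
position: [0.5098, 0.2664, 0.0518]
tcp_rot: [[0.001, -0.985, -0.174], [-0.002, -0.174, 0.985], [-1.0, -0.001, -0.002]]
force: [-3.5, -0.6, 13.6]
opening: 0.005
```

```bash
python3 - <<'E'
from wp import *
print(p,s["force"].round(2),bot.read_state()["force"].round(2))
for u in(250,380):
    for v in range(266,290,8):print((u,v),*pt(u,v))
E
```

```text
[0.50982862 0.26642232 0.05179666] [-3.51 -0.65 13.6 ] [-4.05 -1.33 13.9 ]
(250, 266) [-0.0305  0.0167 -0.031 ] [0.4988 0.233  0.0823]
(250, 274) [-0.0305  0.0126 -0.0312] [0.5028 0.2335 0.0824]
(250, 282) [-0.0314  0.0088 -0.0313] [0.5066 0.2341 0.0833]
(380, 266) [-0.0307  0.0167  0.031 ] [0.4879 0.2941 0.0824]
(380, 274) [-0.0315  0.0129  0.0311] [0.4916 0.2948 0.0833]
(380, 282) [-0.0312  0.0086  0.0314] [0.4958 0.2959 0.083 ]
```

The cover is at its hard stop: it reads z 0.083 with 13.6 N. Now I'll rise slowly and let the cover follow.

Request:
send_rows(fingers=[0,0,0,0,0,0,0,0,0,0], dp=[[0,0,5],[0,0,12],[0,0,20],[0,0,30],[0,0,40],[0,0,55],[0,0,75],[-10,0,95],[-20,0,115],[-30,0,125]], turn=[[0,0,0],[0,0,0],[0,0,0],[0,0,0],[0,0,0],[0,0,0],[0,0,0],[0,0,0],[0,0,0],[0,0,0]])

```text
time_s: 7.88
position: [0.4808, 0.2668, 0.1796]
tcp_rot: [[0.005, -0.985, -0.174], [-0.0, -0.174, 0.985], [-1.0, -0.005, -0.001]]
force: [-0.0, -0.9, 0.7]
opening: 0.006
```

```bash
python3 look.py 6; python3 - <<'E'
import numpy as np
from rig import bot
from h import *
import pickle
print(bot.read_state()["position"])
c=bot.capture("scene");pickle.dump(c,open("s6.pkl","wb"));W=cloud(c)
m=np.zeros((480,640),bool);m[230:330,290:365]=1
a=np.array([.985,.175]);H=np.array([.597,.281])
f=W[...,:2]-H;x=f@a;y=f@np.array([-.175,.985]);z=W[...,2]
k=m&(abs(y)<.045)&(x<.01)&(x>-.11)&(z>.095)&(z<.17)
P=np.stack([x[k],z[k]],1)
print(k.sum(),np.polyfit(P[:,0],P[:,1],1),P.min(0),P.max(0))
E
```

```text
[-0.   -0.94  0.75]
[ 0.07  0.79 -0.9 ]
[0.47920115 0.26684898 0.17888496]
1713 [-0.52801008  0.09132801] [-0.09430372  0.09501953] [-0.00054472  0.14390157]
```

View pics/l6.png

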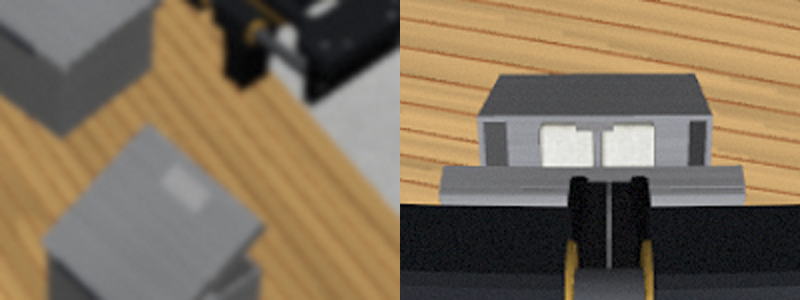

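The cover stands ajar at about 0.49 rad, with the tin in place; the wrist picture shows the white contents under the raised skirt. Next I'll back off and tilt the tool 45° forward.

Request:
send_rows(fingers=[0,0,0,0,0,0,0,0,0,0], dp=[[-20,-10,10],[-20,-10,10],[-20,-10,10],[-20,-10,10],[-20,-10,10],[-20,-10,10],[-20,-10,10],[-20,-10,10],[-20,-10,10],[-20,-10,10]], turn=[[0.017,-0.098,0],[0.034,-0.197,0],[0.051,-0.295,0],[0.068,-0.394,0],[0.085,-0.492,0],[0.103,-0.591,0],[0.12,-0.689,0],[0.137,-0.773,0],[0.137,-0.773,0],[0.137,-0.773,0]])

```text
time_s: 8.87
position: [0.4659, 0.2517, 0.2034]
tcp_rot: [[0.612, -0.777, -0.148], [0.065, -0.137, 0.989], [-0.788, -0.615, -0.033]]
force: [-0.2, 0.0, 0.4]
opening: 0.006
```

```bash
python3 - <<'E'
from rig import bot
import cv2
s=bot.read_state();print(s["time_s"],s["position"].round(4),s["tcp_rot"].round(3),s["joint_positions"].round(1),s["force"])
i=bot.capture("scene")["img"][150:350,270:470];j=bot.capture("wrist")["img"]
cv2.imwrite("pics/t7.png",cv2.hconcat([cv2.resize(i,(400,400)),cv2.resize(j,(400,300))[:, :] if 0 else cv2.copyMakeBorder(cv2.resize(j,(400,300)),0,100,0,0,0)]))
E
```

```text
8.8667 [0.4659 0.2517 0.2034] [[ 0.612 -0.777 -0.148]
 [ 0.065 -0.137  0.989]
 [-0.788 -0.615 -0.033]] [ 22.9  15.5 123.6 -68.2  11.1 -11.8] [-0.24216146  0.02695328  0.36995679]
```

View pics/t7.png

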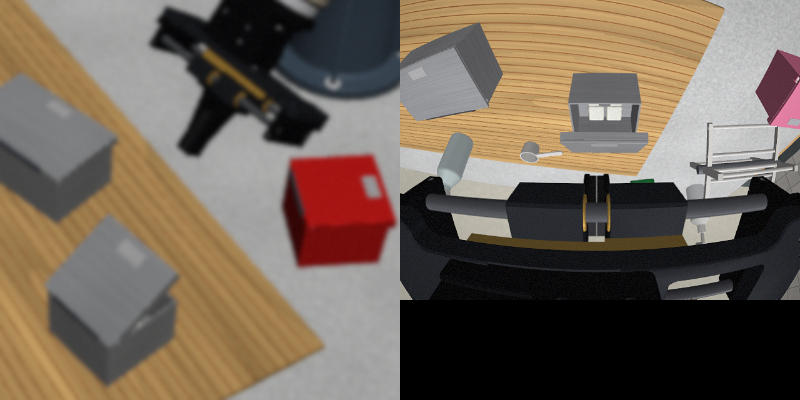

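Near this pose the wrist is close to a singularity (joint 5 at 11°). A 60° down-tilt is safer, so I'll work out that pose and a push path that follows the cover's arc.

```bash
cat > plan.py <<'E'
import numpy as np
from scipy.spatial.transform import Rotation as Ro
from rig import bot
ya=np.radians(10);a=np.array([np.cos(ya),np.sin(ya),0]);H=np.array([.597,.281,.0865]);L=33;ZT=np.array([-np.sin(ya),np.cos(ya),0])
def pose(A,Z,phi):
    c,s_=np.cos(np.radians(phi)),np.sin(np.radians(phi));d=a*c-np.array([0,0,s_])
    tip=H+(a*A+np.array([0,0,Z]))/1000
    return tip+d*L/1000,np.stack([d,np.cross(ZT,d),ZT],1)
def contact(th,sl,phi,g=0):  # skirt-corner contact, gap g
    c,s_=np.cos(np.radians(phi)),np.sin(np.radians(phi));t=th-.0954
    return -105*np.cos(t)+sl*c-(10+g)*s_, 105*np.sin(t)-sl*s_-(10+g)*c
def show(lst):
    s=bot.read_state();print("t",s["time_s"],"j",s["joint_positions"].round(1),"F",s["force"].round(2))
    for q in lst:
        P,R=pose(*q);print(np.round(q,1),"P",P.round(4),"dp",((P-s["position"])*1000).round(1),"turn",Ro.from_matrix(R@s["tcp_rot"].T).as_rotvec().round(3))
E
python3 - <<'E'
from plan import *
show([(-140,85,60),(-127,58,60),(*contact(.5,20,60,8),60)])
E
```

```text
t 8.9667 j [ 22.9  15.4 123.6 -67.8  11.1 -12.4] F [-0.49 -0.22 -1.22]
[-140   85   60] P [0.4754 0.2596 0.1429] dp [ 10.3   7.7 -60.8] turn [0.011 0.142 0.022]
[-127   58   60] P [0.4882 0.2618 0.1159] dp [ 23.1  10.  -87.8] turn [0.011 0.142 0.022]
[-102.1   15.    60. ] P [0.5127 0.2661 0.0729] dp [  47.6   14.3 -130.8] turn [0.011 0.142 0.022]
```

Request:
send_rows(fingers=[0,0,0,0,0,0,0,0], dp=[[2,2,-5],[5,4,-15],[7,5,-25],[10,8,-35],[10,8,-45],[10,8,-55],[10,8,-61],[10,8,-61]], turn=[[0.005,0.06,0.01],[0.011,0.142,0.022],[0.011,0.142,0.022],[0.011,0.142,0.022],[0.011,0.142,0.022],[0.011,0.142,0.022],[0.011,0.142,0.022],[0.011,0.142,0.022]])

```text
time_s: 9.63
position: [0.4745, 0.2592, 0.1402]
tcp_rot: [[0.488, -0.855, -0.174], [0.085, -0.151, 0.985], [-0.869, -0.496, -0.001]]
force: [0.6, -0.3, -0.1]
opening: 0.006
```

```bash
python3 - <<'E'
from plan import *
show([(-140,85,60),(-127,58,60),(*contact(.5,20,60,8),60)])
import cv2
i=bot.capture("scene")["img"][170:350,250:430];j=bot.capture("wrist")["img"][60:300,160:480]
cv2.imwrite("pics/t8.png",cv2.hconcat([cv2.resize(i,(360,360)),cv2.resize(j,(440,360))]))
E
```

```text
t 9.6333 j [ 20.   22.7 120.6 -34.4   8.8 -47.3] F [ 0.57 -0.26 -0.11]
[-140   85   60] P [0.4754 0.2596 0.1429] dp [0.8 0.4 2.7] turn [ 0.002 -0.005  0.   ]
[-127   58   60] P [0.4882 0.2618 0.1159] dp [ 13.6   2.6 -24.3] turn [ 0.002 -0.005  0.   ]
[-102.1   15.    60. ] P [0.5127 0.2661 0.0729] dp [ 38.2   7.  -67.3] turn [ 0.002 -0.005  0.   ]
```

View pics/t8.png

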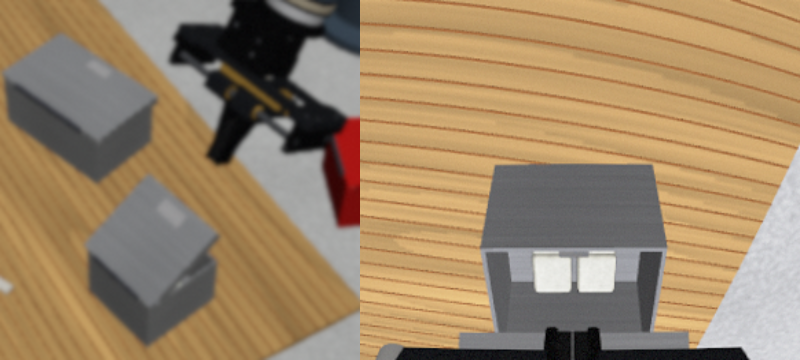

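Request:
send_rows(fingers=[0,0,0,0,0,0,0,0], dp=[[5,1,-9],[10,2,-18],[15,3,-27],[20,4,-36],[25,5,-45],[30,6,-54],[37,7,-65],[38,7,-66]], turn=[[0,0,0],[0,0,0],[0,0,0],[0,0,0],[0,0,0],[0,0,0],[0,0,0],[0,0,0]])

```text
time_s: 10.4
position: [0.5168, 0.2684, 0.0792]
tcp_rot: [[0.485, -0.856, -0.176], [0.084, -0.155, 0.984], [-0.87, -0.493, -0.003]]
force: [-0.3, 0.4, -0.3]
opening: 0.001
```

```bash
cat > lk.py <<'E'
import sys,cv2
from rig import bot
i=bot.capture("scene")["img"][190:350,270:410];j=bot.capture("wrist")["img"][60:320,160:480]
cv2.imwrite(f"pics/k{sys.argv[1]}.png",cv2.hconcat([cv2.resize(i,(350,400),interpolation=cv2.INTER_CUBIC),cv2.resize(j,(440,400))]))
E
python3 lk.py 9; python3 - <<'E'
from plan import *
show([(*contact(t,20,60),60) for t in (.5,.6,.75,.9,1.05,1.2)])
E
```

```text
t 10.5 j [ 19.2  32.4 117.8 -81.9   4.6  -0.3] F [0.19 0.19 0.14]
[-95.2  19.   60. ] P [0.5195 0.2673 0.0769] dp [ 3.8 -0.8 -2.8] turn [ 0.004 -0.008 -0.002]
[-90.6  28.4  60. ] P [0.5241 0.2681 0.0864] dp [8.3 0.  6.6] turn [ 0.004 -0.008 -0.002]
[-82.   41.6  60. ] P [0.5325 0.2696 0.0995] dp [16.8  1.5 19.8] turn [ 0.004 -0.008 -0.002]
[-71.5  53.3  60. ] P [0.5429 0.2715 0.1113] dp [27.2  3.3 31.5] turn [ 0.004 -0.008 -0.002]
[-59.3  63.4  60. ] P [0.5548 0.2736 0.1213] dp [39.1  5.4 41.5] turn [ 0.004 -0.008 -0.002]
[-45.9  71.5  60. ] P [0.5681 0.2759 0.1294] dp [52.4  7.8 49.6] turn [ 0.004 -0.008 -0.002]
```

View pics/k9.png

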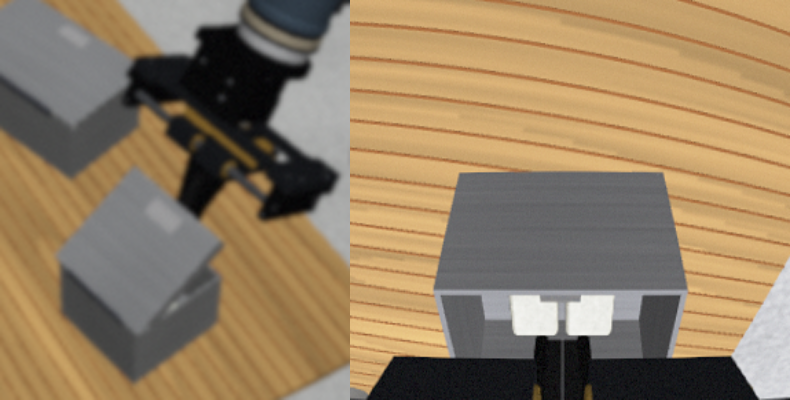

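Joint 4 has reached the edge of its range (-81.9) with joint 5 near zero, so I'll steepen the tool to 70° about the tip before going on.

```bash
python3 - <<'E'
from plan import *
show([(*contact(.5,20,p,6),p) for p in (62,64,66,68,70,72)])
E
```

```text
t 10.5 j [ 19.2  32.4 117.8 -81.9   4.6  -0.3] F [0.19 0.19 0.14]
[-101.3   16.2   62. ] P [0.5125 0.2661 0.0735] dp [-3.2 -2.  -6.2] turn [-0.002  0.026 -0.002]
[-102.1   16.3   64. ] P [0.5107 0.2658 0.0732] dp [-5.  -2.3 -6.6] turn [-0.008  0.061 -0.002]
[-103.    16.6   66. ] P [0.5088 0.2654 0.0729] dp [-6.9 -2.7 -6.9] turn [-0.014  0.095 -0.002]
[-103.9   16.8   68. ] P [0.5069 0.2651 0.0727] dp [-8.8 -3.  -7.1] turn [-0.02   0.129 -0.002]
[-104.7   17.1   70. ] P [0.505  0.2648 0.0726] dp [-10.7  -3.3  -7.2] turn [-0.026  0.164 -0.002]
[-105.6   17.4   72. ] P [0.5031 0.2644 0.0725] dp [-12.6  -3.7  -7.3] turn [-0.032  0.198 -0.002]
```

Request:
send_rows(fingers=[0,0,0,0,0,0,0], dp=[[-2,-1,-2],[-4,-2,-4],[-6,-3,-5],[-8,-3,-6],[-10,-3,-7],[-11,-3,-7],[-11,-3,-7]], turn=[[-0.004,0.03,0],[-0.009,0.06,-0.002],[-0.014,0.095,-0.002],[-0.02,0.13,-0.002],[-0.026,0.164,-0.002],[-0.026,0.164,-0.002],[-0.026,0.164,-0.002]])

```text
time_s: 11.08
position: [0.5042, 0.2657, 0.0734]
tcp_rot: [[0.335, -0.925, -0.177], [0.062, -0.166, 0.984], [-0.94, -0.341, 0.001]]
force: [0.6, -0.2, -0.5]
opening: 0.005
```

```bash
python3 lk.py 10; python3 - <<'E'
from plan import *
show([(*contact(t,20,70),70) for t in (.5,.6,.75,.9,1.05,1.2,1.35,1.5,1.65,1.75)])
E
```

```text
t 11.1833 j [ 18.1  31.6 112.1  -9.6  16.5 -73.2] F [ 0.67 -0.17  0.32]
[-99.1  19.1  70. ] P [0.5105 0.2658 0.0746] dp [4.4 0.  0.4] turn [-0.002  0.003 -0.   ]
[-94.5  28.5  70. ] P [0.5151 0.2666 0.084 ] dp [9.  0.8 9.9] turn [-0.002  0.003 -0.   ]
[-85.9  41.7  70. ] P [0.5236 0.2681 0.0972] dp [17.4  2.3 23. ] turn [-0.002  0.003 -0.   ]
[-75.4  53.4  70. ] P [0.5339 0.2699 0.1089] dp [27.8  4.1 34.8] turn [-0.002  0.003 -0.   ]
[-63.2  63.5  70. ] P [0.5458 0.272  0.119 ] dp [39.7  6.2 44.8] turn [-0.002  0.003 -0.   ]
[-49.8  71.6  70. ] P [0.5591 0.2743 0.1271] dp [53.   8.6 52.9] turn [-0.002  0.003 -0.   ]
[-35.2  77.6  70. ] P [0.5734 0.2768 0.1331] dp [67.3 11.1 58.9] turn [-0.002  0.003 -0.   ]
[-19.9  81.3  70. ] P [0.5885 0.2795 0.1368] dp [82.4 13.8 62.7] turn [-0.002  0.003 -0.   ]
[-4.3 82.8 70. ] P [0.6039 0.2822 0.1383] dp [97.8 16.5 64.1] turn [-0.002  0.003 -0.   ]
[ 6.2 82.4 70. ] P [0.6143 0.284  0.1379] dp [108.1  18.3  63.7] turn [-0.002  0.003 -0.   ]
```

View pics/k10.png

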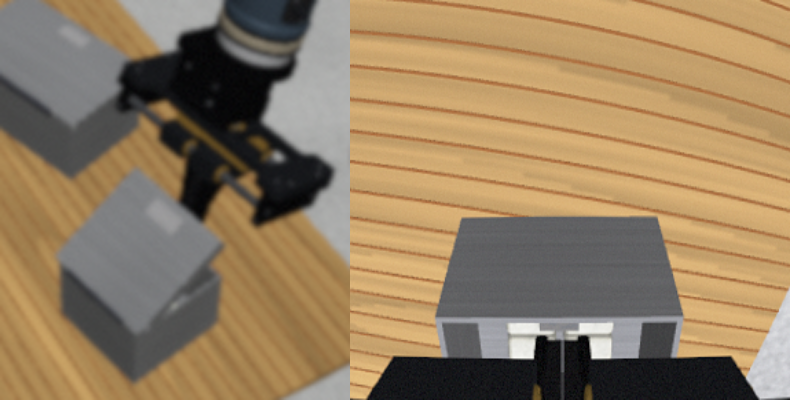

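Joints are healthy again and the fingertips are under the skirt. I'm starting the arc push in small steps.

Request:
send_rows(fingers=[0,0,0,0,0,0,0], dp=[[3,0,2],[6,0,5],[9,1,10],[12,1,14],[15,2,19],[17,2,23],[18,2,23]], turn=[[0,0,0],[0,0,0],[0,0,0],[0,0,0],[0,0,0],[0,0,0],[0,0,0]])

```text
time_s: 11.77
position: [0.5259, 0.2682, 0.0987]
tcp_rot: [[0.343, -0.923, -0.174], [0.062, -0.163, 0.985], [-0.937, -0.349, 0.002]]
force: [-0.2, 0.4, 0.3]
opening: 0.003
```

```bash
cat > ang.py <<'E'
import numpy as np,pickle
from rig import bot
from h import *
from plan import a,H,ZT
c=bot.capture("scene");W=cloud(c)
m=np.zeros((480,640),bool);m[170:345,280:375]=1
f=W-H;x=f@a;y=f@ZT;z=f[...,2]
r=np.hypot(x,z);th=np.arctan2(z,-x)
k=m&(abs(y)<.05)&(y<-.02)&(z>.012)&(r>.03)&(r<.112)&(x<.07)
print("pts",k.sum(),"ang pct",np.percentile(th[k],[10,25,50,75,90]).round(2) if k.sum() else None)
k=m&(abs(y)<.052)&(y>.02)&(z>.012)&(r>.03)&(r<.112)&(x<.07)
print("pts",k.sum(),"ang pct",np.percentile(th[k],[10,25,50,75,90]).round(2) if k.sum() else None)
E
python3 lk.py 11; python3 ang.py; python3 - <<'E'
from plan import *
show([(*contact(t,20,70),70) for t in (.75,.9,1.05,1.2,1.35,1.5,1.65,1.75)])
E
```

```text
pts 445 ang pct [0.8  0.82 0.85 0.87 0.91]
pts 523 ang pct [0.8  0.82 0.84 0.86 0.89]
t 11.9167 j [ 17.7  29.8 108.8  -7.   21.4 -76.2] F [ 0.15  0.   -0.88]
[-85.9  41.7  70. ] P [0.5236 0.2681 0.0972] dp [-1.7  0.1 -0.4] turn [-0.003  0.005 -0.   ]
[-75.4  53.4  70. ] P [0.5339 0.2699 0.1089] dp [ 8.7  1.9 11.4] turn [-0.003  0.005 -0.   ]
[-63.2  63.5  70. ] P [0.5458 0.272  0.119 ] dp [20.6  4.  21.4] turn [-0.003  0.005 -0.   ]
[-49.8  71.6  70. ] P [0.5591 0.2743 0.1271] dp [33.9  6.3 29.5] turn [-0.003  0.005 -0.   ]
[-35.2  77.6  70. ] P [0.5734 0.2768 0.1331] dp [48.2  8.8 35.5] turn [-0.003  0.005 -0.   ]
[-19.9  81.3  70. ] P [0.5885 0.2795 0.1368] dp [63.3 11.5 39.2] turn [-0.003  0.005 -0.   ]
[-4.3 82.8 70. ] P [0.6039 0.2822 0.1383] dp [78.7 14.2 40.7] turn [-0.003  0.005 -0.   ]
[ 6.2 82.4 70. ] P [0.6143 0.284  0.1379] dp [89.  16.  40.3] turn [-0.003  0.005 -0.   ]
```

View pics/k11.png

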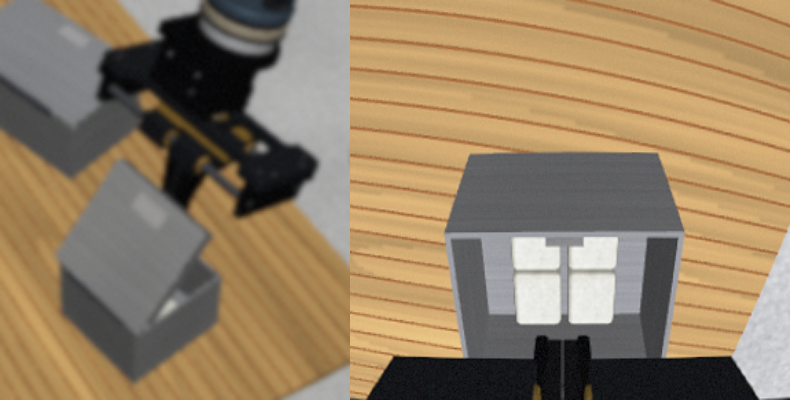

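The cover followed to about 0.8 rad with negligible force. Continuing along the arc.

Request:
send_rows(fingers=[0,0,0,0,0,0,0,0], dp=[[3,1,4],[6,1,8],[9,2,12],[14,3,17],[20,4,21],[26,5,25],[32,6,29],[34,6,30]], turn=[[0,0,0],[0,0,0],[0,0,0],[0,0,0],[0,0,0],[0,0,0],[0,0,0],[0,0,0]])

```text
time_s: 12.58
position: [0.5616, 0.2746, 0.129]
tcp_rot: [[0.345, -0.923, -0.174], [0.063, -0.162, 0.985], [-0.937, -0.35, 0.002]]
force: [-0.2, 0.3, 0.5]
opening: 0.008
```

```bash
python3 lk.py 12; python3 ang.py; python3 - <<'E'
from plan import *
show([(*contact(t,20,70),70) for t in (1.2,1.35,1.5,1.65,1.75,1.85)])
E
```

```text
pts 374 ang pct [1.25 1.29 1.31 1.33 1.35]
pts 444 ang pct [1.24 1.29 1.3  1.32 1.34]
t 12.7333 j [ 17.1  28.6 103.   -5.   28.3 -78.9] F [-0.25 -0.36 -0.45]
[-49.8  71.6  70. ] P [0.5591 0.2743 0.1271] dp [-0.3  0.4 -0.6] turn [-0.003  0.005 -0.   ]
[-35.2  77.6  70. ] P [0.5734 0.2768 0.1331] dp [14.   2.9  5.4] turn [-0.003  0.005 -0.   ]
[-19.9  81.3  70. ] P [0.5885 0.2795 0.1368] dp [29.1  5.6  9.2] turn [-0.003  0.005 -0.   ]
[-4.3 82.8 70. ] P [0.6039 0.2822 0.1383] dp [44.5  8.3 10.6] turn [-0.003  0.005 -0.   ]
[ 6.2 82.4 70. ] P [0.6143 0.284  0.1379] dp [54.8 10.1 10.2] turn [-0.003  0.005 -0.   ]
[16.6 81.  70. ] P [0.6245 0.2858 0.1365] dp [65.1 11.9  8.8] turn [-0.003  0.005 -0.   ]
```

View pics/k12.png

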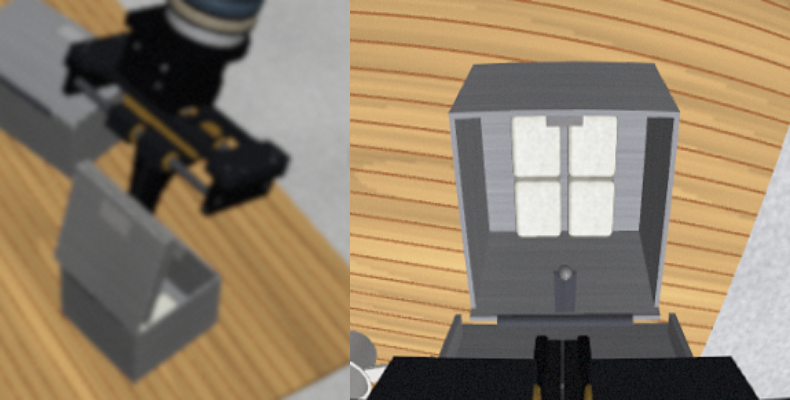

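Request:
send_rows(fingers=[0,0,0,0,0,0,0,0,0], dp=[[5,1,2],[10,2,4],[16,3,6],[22,4,8],[29,6,9],[36,7,10],[43,8,11],[49,9,11],[52,9,10]], turn=[[0,0,0],[0,0,0],[0,0,0],[0,0,0],[0,0,0],[0,0,0],[0,0,0],[0,0,0],[0,0,0]])

```text
time_s: 13.48
position: [0.6131, 0.2832, 0.1381]
tcp_rot: [[0.343, -0.923, -0.174], [0.062, -0.162, 0.985], [-0.937, -0.349, 0.002]]
force: [-0.3, 1.4, 1.8]
opening: 0.005
```

```bash
python3 lk.py 13; python3 ang.py; python3 - <<'E'
from plan import *
show([(*contact(t,20,70),70) for t in (1.75,1.85)])
E
```

```text
pts 137 ang pct [1.8  1.83 1.89 1.93 1.94]
pts 162 ang pct [1.8  1.84 1.89 1.92 1.93]
t 13.6333 j [ 16.4  30.9  95.4  -3.9  33.6 -80.7] F [-0.95 -1.21  0.58]
[ 6.2 82.4 70. ] P [0.6143 0.284  0.1379] dp [2.9 1.3 0.6] turn [-0.002  0.004  0.   ]
[16.6 81.  70. ] P [0.6245 0.2858 0.1365] dp [13.2  3.1 -0.8] turn [-0.002  0.004  0.   ]
```

View pics/k13.png

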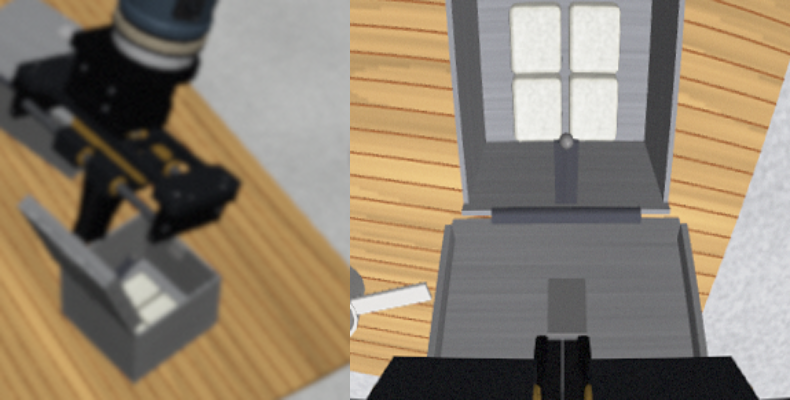

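The cover is past upright, at about 1.85 rad, leaning away from the fingers. I'm withdrawing straight back along the tin axis, then up.

Request:
send_rows(fingers=[0,0,0,0,0,0,0,0,0,0], dp=[[-5,-1,0],[-15,-3,0],[-30,-5,2],[-45,-8,5],[-60,-11,15],[-75,-13,30],[-90,-16,50],[-105,-18,75],[-115,-20,100],[-120,-20,120]], turn=[[0,0,0],[0,0,0],[0,0,0],[0,0,0],[0,0,0],[0,0,0],[0,0,0],[0,0,0],[0,0,0],[0,0,0]])

```text
time_s: 14.47
position: [0.4881, 0.2622, 0.2582]
tcp_rot: [[0.339, -0.924, -0.174], [0.061, -0.163, 0.985], [-0.939, -0.345, 0.001]]
force: [-0.1, 0.1, 1.1]
opening: 0.002
```

Request:
send_rows(fingers=[0,0,0,0,0,0,0,0,0,0], dp=[[0,0,20],[0,0,40],[0,0,40],[0,0,40],[0,0,40],[0,0,40],[0,0,40],[0,0,40],[0,0,40],[0,0,40]], turn=[[0,0,0],[0,0,0],[0,0,0],[0,0,0],[0,0,0],[0,0,0],[0,0,0],[0,0,0],[0,0,0],[0,0,0]])

```text
time_s: 15.3
position: [0.488, 0.2621, 0.2976]
tcp_rot: [[0.338, -0.925, -0.174], [0.061, -0.163, 0.985], [-0.939, -0.344, 0.001]]
force: [-0.9, 0.4, -1.2]
opening: 0.006
```

```bash
python3 ang.py; python3 - <<'E'
from rig import bot
import cv2,numpy as np,pickle
from h import *
s=bot.read_state();print(s["time_s"],s["position"].round(3),s["joint_positions"].round(1),s["force"].round(2))
c=bot.capture("top");i=c["img"];cv2.imwrite("pics/top14.png",i);cv2.imwrite("pics/sc14.png",bot.capture("scene")["img"])
c0=pickle.load(open("top0.pkl","rb"));W=cloud(c);W0=cloud(c0)
# tin base: compare low front/side faces not seen; compare bystanders by image diff
for n,(x0,y0,x1,y1) in dict(bigtin=(325,198,415,270),bottle=(370,112,415,165),scoop=(282,132,332,165),cup=(450,190,508,232)).items():
    d=cv2.absdiff(i[y0:y1,x0:x1],c0["img"][y0:y1,x0:x1]).max(2);print(n,(d>40).sum(),d.mean().round(1))
E
python3 ang.py
```

```text
pts 135 ang pct [1.81 1.84 1.89 1.93 1.94]
pts 168 ang pct [1.8  1.83 1.89 1.92 1.93]
15.35 [0.488 0.262 0.298] [ 18.4   9.7  99.7  -3.6  50.6 -79.8] [ 0.08  0.95 -0.04]
bigtin 0 10.9
bottle 0 11.4
scoop 0 12.3
cup 0 12.3
pts 135 ang pct [1.81 1.84 1.89 1.93 1.94]
pts 170 ang pct [1.81 1.84 1.89 1.92 1.93]
```

View pics/top14.png

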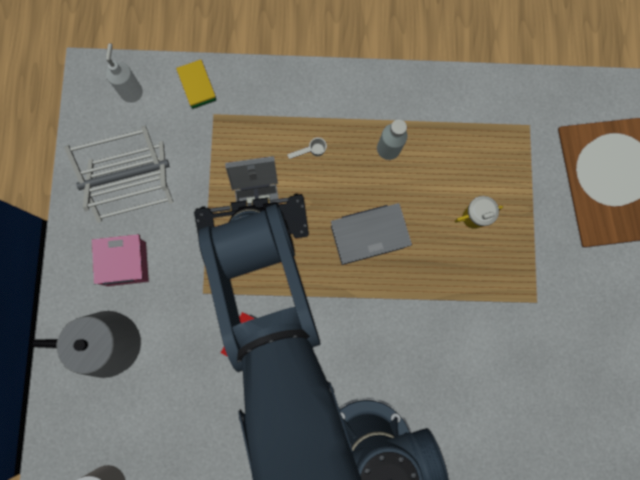

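View pics/sc14.png

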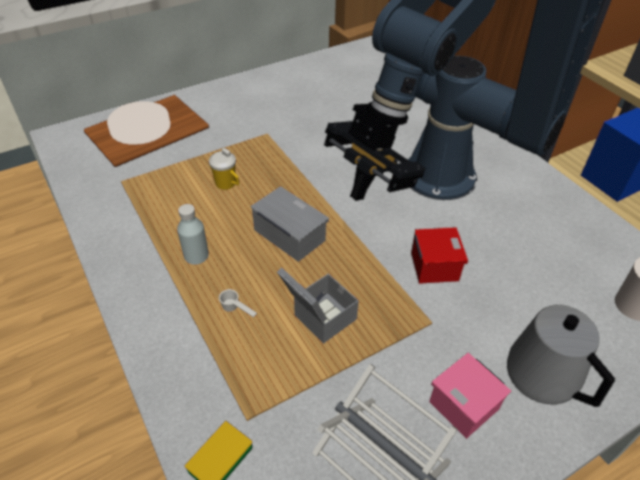

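The top and scene pictures show the cover leaning back at rest, at about (300,290) in the scene view. The tin's lower corner is still at (323,338), the big tin is shut, and the gripper is well clear above. Handing in.

```bash
python3 -c "
from rig import bot
print(bot.hand_in())"
```

```text
the job is handed in; nothing more can be done
None
```

The small stainless tin is open and its cover leans back by itself; I handed the job in at about 15 s and got no verdict back. I pressed the plate to its hard stop at about 13.6 N, let the cover spring ajar untouched to about 0.49 rad, then pushed it up its arc with shut fingertips tilted 70° down and withdrew.

**Last checks:**
- **Cover:** it read about 1.85–1.9 rad from scene depth, unchanged over two readings.
- **Tin:** its lower corner is at the same scene pixel as at the start. I only checked this by eye, to about a pixel.
- **Other things:** the big tin is shut, and comparing start and end top pictures showed no change at the big tin, bottle, cup or scoop.
- **Robot:** the gripper was well clear of the tin and everything else, with contact forces at noise level.

**What disagreed along the way:**
- **Fingertip offset:** the shut fingertips end about 33 mm behind the stated tool point, so first contact came about 33 mm lower than expected. I corrected this from the wrist depth and the measured force.
- **Joint 4 near its limit:** while tilted at 60° the arm neared a wrist singularity and joint 4 read -81.9° against its -82° limit. I steepened to 70° before pushing. No reading I took was past the limit, but I only sampled between moves.

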